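Line up the reagent bottles by height

TASK

Put the four amber reagent bottles on the white stand in order of height, one centred on each round mark, with the tallest next to the blue end block and the shortest at the far end by the grey block. They are glass: keep them upright and set each one down gently, and leave the empty beaker that stands among them where it is.

Things in the scene. Friction and masses are not known exactly. Their poses are not given: they have to be found in the camera images.
- bottle_red: closed amber glass bottle with a red screw cap and a blank paper label, 142 mm tall, body 60 mm across, about 0.38 kg, the tallest of the four. The cap is a rigid cylinder 34 mm across and 22 mm tall at the very top; under it 6 mm of slightly narrower neck, then the shoulder. Loose, starts upright on the bench (z = 0). Origin: centre of its underside, z axis up along the bottle.
- bottle_purple: closed amber glass bottle with a purple screw cap and a blank paper label, 118 mm tall, body 54 mm across, about 0.25 kg, the second tallest of the four. The cap is a rigid cylinder 32 mm across and 22 mm tall at the very top; under it 6 mm of slightly narrower neck, then the shoulder. Loose, starts upright on the bench (z = 0). Origin: centre of its underside, z axis up along the bottle.
- bottle_white: closed amber glass bottle with a white screw cap and a blank paper label, 94 mm tall, body 47 mm across, about 0.14 kg, the third tallest of the four. The cap is a rigid cylinder 30 mm across and 22 mm tall at the very top; under it 6 mm of slightly narrower neck, then the shoulder. Loose, starts upright on the bench (z = 0). Origin: centre of its underside, z axis up along the bottle.
- bottle_yellow: closed amber glass bottle with a yellow screw cap and a blank paper label, 70 mm tall, body 40 mm across, about 0.07 kg, the shortest of the four. The cap is a rigid cylinder 28 mm across and 22 mm tall at the very top; under it 6 mm of slightly narrower neck, then the shoulder. Loose, starts upright on the bench (z = 0). Origin: centre of its underside, z axis up along the bottle.
- mark_a: flat pale-teal round mark, dark rim, 68 mm across, on top of a fixed white stand (450 x 86 mm strip, its top 6 mm above the bench) that runs left-right within 12 degrees; the first from the robot's left (+y) end of four in a straight row, 95 mm centre to centre. Origin: centre of the mark, on the stand's top; y axis along the row, to the left.
- mark_b: flat pale-teal round mark, dark rim, 68 mm across, on top of a fixed white stand (450 x 86 mm strip, its top 6 mm above the bench) that runs left-right within 12 degrees; the second from the left of four in a straight row, 95 mm centre to centre. Origin: centre of the mark, on the stand's top; y axis along the row, to the left.
- mark_c: flat pale-teal round mark, dark rim, 68 mm across, on top of a fixed white stand (450 x 86 mm strip, its top 6 mm above the bench) that runs left-right within 12 degrees; the third from the left of four in a straight row, 95 mm centre to centre. Origin: centre of the mark, on the stand's top; y axis along the row, to the left.
- mark_d: flat pale-teal round mark, dark rim, 68 mm across, on top of a fixed white stand (450 x 86 mm strip, its top 6 mm above the bench) that runs left-right within 12 degrees; the last, at the right (-y) end of four in a straight row, 95 mm centre to centre. Origin: centre of the mark, on the stand's top; y axis along the row, to the left.
- blue_end: blue plastic end block, 70 x 26 mm and 24 mm tall, fixed on one end of the stand (left or right, it varies), in line with the marks and 62.5 mm beyond the centre of the outermost one; a grey block of the same shape is at the other end. Origin: centre of its underside, on the stand's top. Not to be handled.
- beaker: bystander, not to be moved: empty clear-glass beaker, open at the top, 70 mm across and 85 mm tall, loose on the bench among the bottles, at least 95 mm from each of them centre to centre. Origin: centre of its underside.
Mind the look-alikes: they are no part of the job. Leave any green look-alike of the bottle_purple alone.

How it is judged (in metres and radians):
At the end, for the whole second after the job is handed in: Each bottle stands upright (within 0.1 rad), released and at rest on the stand, within 12 mm of the centre of its own mark, the heights falling from the blue block's end: red cap, purple, white, yellow. The beaker is within 30 mm of where it was (((horizontal distance between blue_end and mark_a below 0.1 m and horizontal distance between bottle_red and mark_a below 0.012 m and horizontal distance between bottle_purple and mark_b below 0.012 m and horizontal distance between bottle_white and mark_c below 0.012 m and horizontal distance between bottle_yellow and mark_d below 0.012 m) or (horizontal distance between blue_end and mark_d below 0.1 m and horizontal distance between bottle_red and mark_d below 0.012 m and horizontal distance between bottle_purple and mark_c below 0.012 m and horizontal distance between bottle_white and mark_b below 0.012 m and horizontal distance between bottle_yellow and mark_a below 0.012 m)) and height (world z) of bottle_red between 0.003 and 0.01 m and angle between each of bottle_red, bottle_purple, bottle_white, bottle_yellow's own z axis and vertical below 0.1 rad and linear speed of each of bottle_red, bottle_purple, bottle_white, bottle_yellow below 0.02 m/s and angular speed of each of bottle_red, bottle_purple, bottle_white, bottle_yellow below 0.2 rad/s and height (world z) of bottle_purple between 0.003 and 0.01 m and height (world z) of bottle_white between 0.003 and 0.01 m and height (world z) of bottle_yellow between 0.003 and 0.01 m and distance of beaker from where it was at the start of the episode below 0.03 m); the robot touches nothing.
It fails at once if a bottle is tipped over (angle between any of bottle_red, bottle_purple, bottle_white, bottle_yellow's own z axis and vertical above 0.6 rad).
It fails at once if a bottle is dropped or banged down (its underside comes lower than 30 mm above the bench at more than 0.6 m/s) ((height (world z) of bottle_red below 0.03 m and linear speed of bottle_red above 0.6 m/s) or (height (world z) of bottle_purple below 0.03 m and linear speed of bottle_purple above 0.6 m/s) or (height (world z) of bottle_white below 0.03 m and linear speed of bottle_white above 0.6 m/s) or (height (world z) of bottle_yellow below 0.03 m and linear speed of bottle_yellow above 0.6 m/s)).
It fails at once if the beaker is pushed more than 30 mm (distance of beaker from where it was at the start of the episode above 0.03 m).
It also fails if it takes over 96 s, if anything falls off the work surface, if the arm or the gripper's body presses on something with over 40 N, if the wrist force passes 120 N, or if a joint passes its speed limit or range.

ROBOT

A 6-joint arm with a two-finger parallel gripper is mounted at the origin on the work surface. World frame = base frame: x ahead of the robot, y to its left, z up, the work surface at z = 0. Lengths are in m, angles in degrees, forces in N, time in s.
With the tool pointing down it reaches from about 0.35 to 0.85 m from the base axis. Payload 8.1 kg.
Tool frame: the origin (TCP) lies midway between the tips of the shut fingers; the grasp point (between the pads) lies grasp_offset behind it (grasp_offset is the distance from the TCP to the grasp point, in m); z points along the fingers, y is the direction in which the jaws open and shut (so a half turn about z gives the same grasp; the last joint's range is limited). The gripper opens to 85 mm and grips with 20 to 120 N. Pads are 22 mm wide; open, the fingers measure 114 mm over their backs; the gripper's body (76 mm by 85 mm) begins 54 mm behind the grasp point. The pads swing forward as they close: fully open they stand 13 mm farther back than shut.
Start: joints at [67.357, 7.471, 85.268, -0, 87.261, -4.893], TCP at [0.183, 0.571, 0.231] pointing down, gripper open.
Joint ranges: [-169.43, 169.43], [-51.17, 129.36], [1.28, 143.12], [-76.62, 256.62], [0, 156.53], [-152.29, 152.29]. Speed limits (degrees/s): [136.94, 136.94, 159.86, 180, 180, 180].

INTERFACE

Orientations are given as a 3x3 rotation matrix whose columns are the frame's x, y, z axes.
In Python, from workcell import observe, snapshot, close_job, grasp_offset gives the robot as it stands.
- The arm moves only by the tool carry_out, never from a script. Its argument "steps" is a list of rows, each a list of 2 entries, a list of its own where there are three numbers: the shift along the tool's x, y, z in cm, then the turn about the tool's z in degrees. In form: [[[x, y, z], roll], ...]. A call has 1 to 8 rows; each row shifts and turns the commanded pose from where the row before left it, along the tool's axes as they then stand; what a row does not reach is not made up. A row lasts 1/8 s, in which the tool goes at most 62.5 mm and 10.7 degrees, less where a joint would pass 70% of its speed; a pose out of reach is approached as far as the arm can. A call is refused whole if a number of a shift passes 6.25 or a number of a turn 10.7, either way. A call with a gripper value outside its range is refused whole. "fingers" is the closure in counts, from 0 (fully open) to 255 (shut), set as the call begins (left out, the last holds). The fingers move at their own pace and stop on an object; "newtons" is the grip in N (left out, the last holds). Time passes only in rows, so rows that do not move let the fingers close. It gives the time, the measured TCP pose, the force and the opening at its end, in the units of the state.
- observe(): the state, without advancing time (a new reading comes with each control period).
- snapshot(name): name is "scene" or "top" or "wrist"; returns a dict with "color" (400x640x3 uint8, red, green, blue), "intrinsics" (3x3 intrinsics, pixels), "dist" ([k1, k2, p1, p2, k3] as OpenCV has them; the pictures are not rectified), "view" (4x4, takes a point from world to camera coordinates); the wrist camera has in their place "tool_from_camera" (4x4, takes a point from camera to tool coordinates, whose origin is the TCP and whose axes are the flange's). Camera axes: x right, y up, looking along -z (the intrinsics and any distortion apply to the point x, -y, -z); pixel columns grow to the right and rows downward; lengths in m; the calibration is good to about 2 mm. A picture is of the moment at which its call begins: read the wrist's pose just before it. There is no depth.
- close_job(): hands the job in, once; it reports no verdict.
The state is a dict: "t": time; "qpos": joint angles; "joint_vel": joint speeds; "joint_efforts": joint torques, N m; "ee_pos": TCP position; "tool_rot": TCP orientation; "contact_force": force on the tool from outside, world axes, zero at the start; "ft_torque": the same for the moment, N m; "opening": finger opening in m.
Only numpy, scipy, OpenCV 4.12 (cv2) and the standard library are available. Lean on these libraries where they do the work, as an engineer would, in place of code of your own. Each camera call takes 0.05 s, during which the arm holds its last target.

## Working session

There is one attempt and no reset: what is moved stays moved. The work goes in short steps, Python scripts to look and compute and a tool call to move; the robot and the scene stay as the last step left them, time stands still between calls to the robot, and variables do not carry over. Pictures are saved under pics/ and viewed, and the job is handed in when it is done.

Besides the shell and the picture viewer there is one more tool, called after "Emit:" in YAML: its name, and indented under it one key for each argument. carry_out: Moves the arm, as the interface text tells. Its arguments: {"type":"object","properties":{"steps":{"type":"array"},"fingers":{"type":"number"},"newtons":{"type":"number"}},"required":["steps"]}

```bash
mkdir -p pics; ls; python3 - <<'E'
from workcell import *
import cv2,numpy as np
s=observe(); print({k:np.round(v,3).tolist() for k,v in s.items()}); print(grasp_offset)
for n in("scene","top","wrist"):
    p=snapshot(n); cv2.imwrite(f"pics/{n}0.png",p["color"][:,:,::-1]); print(n,[ (k,np.round(p[k],3).tolist()) for k in p if k!="color"])
E
```

```text
pics
{'t': 0.0, 'qpos': [67.355, 7.518, 85.33, -0.0, 87.261, -4.892], 'joint_vel': [0.014, 0.037, -0.002, -0.081, -0.017, 0.015], 'joint_efforts': [0.0, -56.939, -50.055, -0.0, 0.014, -0.0], 'ee_pos': [0.183, 0.571, 0.23], 'tool_rot': [[-0.952, 0.305, -0.001], [0.305, 0.952, -0.002], [0.0, -0.002, -1.0]], 'contact_force': [0.263, -0.598, -0.096], 'ft_torque': [0.026, -0.024, 0.007], 'opening': 0.085}
0.0187
scene [('intrinsics', [[459.18, 0.0, 322.378], [0.0, 459.18, 195.843], [0.0, 0.0, 1.0]]), ('dist', [-0.095, 0.0, 0.0, 0.0, 0.0]), ('view', [[-0.051, 0.998, 0.024, 0.009], [-0.545, -0.048, 0.837, 0.232], [0.837, 0.029, 0.547, -1.419], [0.0, 0.0, 0.0, 1.0]])]
top [('intrinsics', [[479.661, 0.0, 317.937], [0.0, 479.661, 198.572], [0.0, 0.0, 1.0]]), ('dist', [-0.004, 0.0, 0.0, 0.0, 0.0]), ('view', [[-0.027, -1.0, -0.013, 0.011], [0.981, -0.029, 0.19, -0.501], [-0.19, -0.008, 0.982, -0.901], [0.0, 0.0, 0.0, 1.0]])]
wrist [('intrinsics', [[353.953, 0.0, 316.595], [0.0, 353.953, 194.684], [0.0, 0.0, 1.0]]), ('dist', [-0.059, 0.0, 0.0, 0.0, 0.0]), ('tool_from_camera', [[-0.0, 0.959, 0.283, 0.072], [1.0, 0.0, 0.0, 0.0], [0.0, 0.283, -0.959, -0.142], [0.0, 0.0, 0.0, 1.0]])]
```

View pics/top0.png

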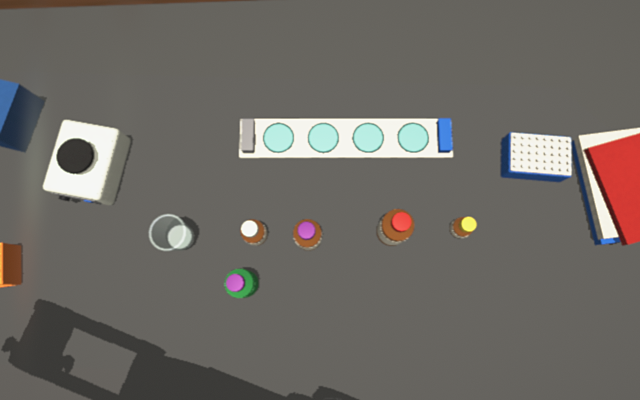

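View pics/scene0.png

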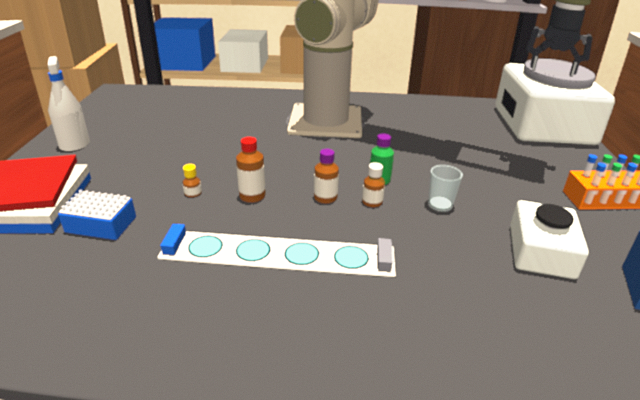

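The top view shows the grey block at (247,135), the blue block at (445,135) and the marks at columns 278 to 413. The blue end is on −y, so red goes on d, purple on c, white on b and yellow on a. The green look-alike is at (240,283) and the beaker at (172,233).

```bash
cat > h.py <<'E'
from workcell import *
import cv2,numpy as np
H=dict(red=.142,purple=.118,white=.094,yellow=.070)
def rays(p,px):
    px=np.array(px,float).reshape(-1,1,2)
    n=cv2.undistortPoints(px,p["intrinsics"],np.array(p["dist"],float)).reshape(-1,2)
    d=np.c_[n[:,0],-n[:,1],-np.ones(len(n))]
    if "view" in p:
        V=np.array(p["view"]);R=V[:3,:3].T;return -R@V[:3,3],d@R.T
    T=p["wTc"];return T[:3,3],d@T[:3,:3].T
def plane(p,px,z):
    o,d=rays(p,px);return o+d*((z-o[2])/d[:,2])[:,None]
def project(p,X):
    V=np.array(p["view"]) if "view" in p else np.linalg.inv(p["wTc"])
    c=np.atleast_2d(X)@V[:3,:3].T+V[:3,3]
    c=c*[1,-1,-1]
    return cv2.projectPoints(c,np.zeros(3),np.zeros(3),p["intrinsics"],np.array(p["dist"],float))[0].reshape(-1,2)
def snap(n):
    s=observe();p=snapshot(n)
    if n=="wrist":
        T=np.eye(4);T[:3,:3]=s["tool_rot"];T[:3,3]=s["ee_pos"];p["wTc"]=T@np.array(p["tool_from_camera"])
    return p
def hsv(p): return cv2.cvtColor(np.ascontiguousarray(p["color"]),cv2.COLOR_RGB2HSV)
def blobs(m,amin=40):
    n,l,st,c=cv2.connectedComponentsWithStats(m.astype(np.uint8))
    return [(st[i],c[i],l==i) for i in range(1,n) if st[i][4]>=amin]
def marks(p):
    h=hsv(p);m=(h[...,0]>78)&(h[...,0]<98)&(h[...,1]>60)&(h[...,2]>110)
    out=[]
    for st,c,mm in blobs(m,200):
        k,_=cv2.findContours(mm.astype(np.uint8),cv2.RETR_EXTERNAL,cv2.CHAIN_APPROX_NONE)
        out.append((st,plane(p,k[0].reshape(-1,2).astype(float),.006)))
    return out
E
python3 - <<'E'
from h import *
for n in("top","scene"):
    p=snap(n)
    print(n,"cam",rays(p,[[320,200]])[0].round(3))
    for st,X in marks(p):
        (c,r)=cv2.minEnclosingCircle(X[:,:2].astype(np.float32)); el=cv2.fitEllipse((X[:,:2]*1000).astype(np.float32)); print(st.tolist(),np.round(el[0],1),np.round(el[1],1))
    h=hsv(p);H0,S,Vv=h[...,0],h[...,1],h[...,2]
    M=dict(red=((H0<3)|(H0>176))&(S>215)&(Vv>100),purple=(H0>135)&(H0<160)&(S>100),yellow=(H0>24)&(H0<35)&(S>150),white=(S<40)&(Vv>170))
    for k,m in M.items():
        for st,c,mm in blobs(m,40):
            print(k,st.tolist(),c.round(1),plane(p,[c],H.get(k)-.004)[0].round(4))
E
```

```text
top cam [ 0.32  -0.011  0.98 ]
[398, 123, 30, 29, 250] [ 635.3 -206.8] [61.4 61.8]
purple [298, 222, 17, 18, 245] [306.  230.1] [0.4302 0.0196 0.114 ]
purple [227, 274, 17, 17, 234] [235.1 282.3] [0.3402 0.1483 0.114 ]
yellow [461, 217, 15, 15, 56] [466.9 223.8] [ 0.4396 -0.2871  0.066 ]
white [239, 118, 214, 40, 4947] [337.6 138. ] [ 0.6108 -0.0447  0.09  ]
white [43, 120, 76, 80, 3203] [ 82.2 160.8] [0.5804 0.4506 0.09  ]
white [579, 128, 61, 21, 531] [604.5 136.8] [ 0.5974 -0.5584  0.09  ]
white [510, 132, 62, 44, 2271] [540.5 153.6] [ 0.5677 -0.4318  0.09  ]
white [584, 154, 34, 85, 658] [601.1 207.7] [ 0.4595 -0.5326  0.09  ]
white [149, 214, 42, 37, 574] [174.4 234.7] [0.4317 0.267  0.09  ]
white [241, 221, 17, 16, 212] [249.  228.2] [0.4399 0.1271 0.09  ]
scene cam [1.315 0.043 0.582]
red [242, 138, 14, 14, 120] [248.4 143.6] [ 0.4459 -0.148   0.138 ]
purple [377, 133, 15, 14, 178] [383.5 139.5] [0.3473 0.1476 0.114 ]
purple [320, 148, 14, 15, 184] [326.5 155.4] [0.4387 0.019  0.114 ]
yellow [183, 164, 12, 8, 75] [188.6 167.1] [ 0.4328 -0.292   0.066 ]
white [564, 4, 19, 6, 69
[... 297 characters left out ...]
691  0.09  ]
white [504, 63, 110, 81, 5104] [561.9 110.3] [0.037  0.7015 0.09  ]
white [49, 81, 34, 70, 1133] [ 65.  115.8] [ 0.2266 -0.6988  0.09  ]
white [288, 104, 15, 27, 185] [295.7 114.4] [ 0.1676 -0.0749  0.09  ]
white [368, 163, 15, 14, 123] [375.  168.3] [0.4425 0.1256 0.09  ]
white [56, 164, 31, 41, 283] [ 71.9 179.1] [ 0.5436 -0.5079  0.09  ]
white [430, 165, 33, 44, 661] [442.2 188.6] [0.5133 0.2601 0.09  ]
white [59, 190, 71, 30, 1379] [ 94.4 204.3] [ 0.6293 -0.4158  0.09  ]
white [516, 200, 73, 78, 3672] [550.2 244. ] [0.6816 0.4248 0.09  ]
white [0, 207, 55, 10, 356] [ 27.7 212.6] [ 0.6677 -0.533   0.09  ]
white [157, 231, 239, 46, 4313] [287.6 253.6] [ 0.7399 -0.0312  0.09  ]
```

```bash
python3 - <<'E'
from h import *
p=snap("top");h=hsv(p)
for u,v in [(278,137),(270,130),(323,137),(413,137),(402,221),(396,221),(408,226),(469,224),(464,222),(474,228),(458,229),(390,232),(396,214)]: print((u,v),h[v,u])
p=snap("scene");h=hsv(p)
for u,v in [(205,245),(253,250),(249,145),(190,171),(250,160)]: print("s",(u,v),h[v,u])
E
```

```text
(278, 137) [ 84  55 238]
(270, 130) [ 84  57 238]
(323, 137) [ 84  55 238]
(413, 137) [ 84  59 237]
(402, 221) [  2 177 241]
(396, 221) [  2 173 242]
(408, 226) [  1 178 244]
(469, 224) [ 30 141 246]
(464, 222) [ 30 137 247]
(474, 228) [ 29 152 240]
(458, 229) [ 13 174 144]
(390, 232) [ 13 175 160]
(396, 214) [  3 185 230]
s (205, 245) [ 87  52 253]
s (253, 250) [ 88  48 253]
s (249, 145) [  2 221 171]
s (190, 171) [ 24 220 220]
s (250, 160) [ 14 200 224]
```

```bash
sed -i 's/(h\[...,1\]>60)&(h\[...,2\]>110)/(h[...,1]>30)\&(h[...,2]>200)/' h.py
cat >> h.py <<'E'
def caps(p):
    h=hsv(p);H0,S,V=[h[...,i] for i in range(3)]
    M=dict(red=((H0<5)|(H0>175))&(S>150)&(V>100),purple=(H0>135)&(H0<160)&(S>90),yellow=(H0>21)&(H0<34)&(S>120)&(V>150),white=(S<40)&(V>150))
    return {k:[(st,c,mm) for st,c,mm in blobs(m,40)] for k,m in M.items()}
E
python3 - <<'E'
from h import *
for n in("top","scene"):
    p=snap(n)
    for st,X in marks(p):
        el=cv2.fitEllipse((X[:,:2]*1000).astype(np.float32)); print(n,st.tolist(),np.round(el[0],1),np.round(el[1],1))
    for k,L in caps(p).items():
        for st,c,mm in L:
            if st[4]<300:
                kk,_=cv2.findContours(mm.astype(np.uint8),cv2.RETR_EXTERNAL,cv2.CHAIN_APPROX_NONE)
                X=plane(p,kk[0].reshape(-1,2).astype(float),H[k])[:,:2]*1000
                print(k,st.tolist(),c.round(1),plane(p,[c],H[k]-.004)[0].round(4),"ell",[np.round(e,1).tolist() for e in cv2.fitEllipse(X.astype(np.float32))[:2]])
    # beaker
E
```

```text
top [264, 124, 29, 27, 597] [644.1  78.3] [57.6 58.4]
top [309, 124, 29, 27, 604] [641.3 -16.6] [57.8 58.6]
top [354, 124, 28, 27, 599] [ 638.4 -111.7] [57.8 58. ]
top [399, 124, 28, 27, 600] [ 635.5 -206.8] [57.6 58. ]
red [392, 212, 19, 20, 295] [400.8 221.6] [ 0.4375 -0.1492  0.138 ] ell [[437.0, -148.6], [31.5, 34.0]]
purple [298, 222, 17, 18, 245] [306.  230.1] [0.4302 0.0196 0.114 ] ell [[429.7, 19.5], [29.8, 31.1]]
purple [227, 274, 17, 17, 237] [235.  282.3] [0.3403 0.1483 0.114 ] ell [[340.2, 147.6], [28.4, 29.9]]
yellow [461, 217, 16, 15, 188] [468.3 223.8] [ 0.4396 -0.2897  0.066 ] ell [[439.1, -288.5], [27.6, 28.3]]
white [241, 221, 17, 16, 215] [249.  228.2] [0.44   0.1271 0.09  ] ell [[439.4, 126.5], [28.4, 30.5]]
scene [190, 236, 31, 20, 497] [ 631.  -208.1] [59.1 60.2]
scene [237, 240, 32, 20, 515] [ 634.2 -113. ] [59.1 60.4]
scene [286, 243, 32, 21, 530] [637.  -17.4] [59.7 60.1]
scene [335, 246, 32, 22, 541] [639.8  77.7] [60.  60.2]
red [241, 137, 16, 15, 207] [248.4 143.7] [ 0.4464 -0.1478  0.138 ] ell [[453.0, -146.3], [32.8, 72.7]]
purple [377, 133, 15, 14, 179]
[... 922 characters left out ...]
 103] [ 7.1 23.3] [-0.8878 -1.6485  0.09  ] ell [[-865.7, -1640.1], [100.6, 187.7]]
white [48, 56, 10, 15, 92] [52.4 62.3] [-0.2431 -1.0122  0.09  ] ell [[-227.8, -1001.8], [29.8, 190.3]]
white [288, 104, 15, 26, 184] [295.7 114.3] [ 0.167  -0.0748  0.09  ] ell [[173.6, -73.7], [26.6, 170.1]]
white [56, 163, 31, 42, 287] [ 72.  178.9] [ 0.5428 -0.508   0.09  ] ell [[530.9, -507.0], [20.5, 185.9]]
white [368, 163, 15, 14, 133] [374.8 168.5] [0.4435 0.125  0.09  ] ell [[451.2, 124.3], [29.3, 58.9]]
white [586, 163, 8, 7, 44] [589.4 166. ] [0.3805 0.6314 0.09  ] ell [[387.8, 626.8], [13.2, 41.3]]
white [0, 223, 51, 1, 51] [ 25. 223.] [ 0.6995 -0.5188  0.09  ] ell [[705.1, -519.0], [0.2, 111.4]]
```

Emit:
carry_out:
  steps:
    - [[0,0,0],10.3]
    - [[0,0,0],10.3]
    - [[0,0,0],10.3]
    - [[0,0,0],10.3]
    - [[0,0,0],10.3]
    - [[0,0,0],10.3]
    - [[0,0,0],10.3]
    - [[0,0,0],0]
  fingers: 0
  newtons: 40

```text
t: 1.45
ee_pos: [0.1829, 0.5715, 0.2313]
tool_rot: [[-0.004, 1.0, -0.0], [1.0, 0.004, 0.0], [0.0, -0.0, -1.0]]
contact_force: [0.4, 0.4, -0.2]
opening: 0.0852
```

Emit:
carry_out:
  steps:
    - [[-3,5,0],0]
    - [[-4,5,0],0]
    - [[-5,5,0],0]
    - [[-5,5,0],0]
    - [[-5,5,0],0]
    - [[-5,0.4,0],0]
    - [[-5,0,0],0]
    - [[-5,0,0],0]

```text
t: 2.45
ee_pos: [0.4192, 0.2188, 0.2313]
tool_rot: [[-0.008, 1.0, 0.0], [1.0, 0.008, -0.0], [-0.0, 0.0, -1.0]]
contact_force: [0.6, -0.7, -0.9]
opening: 0.0854
```

Emit:
carry_out:
  steps:
    - [[-5,0,0],0]
    - [[-5,0,0],0]
    - [[-5,0,0],0]
    - [[-5,0,0],0]
    - [[-5,0,0],0]
    - [[-5,0,0],0]
    - [[-5,0,0],0]
    - [[0,0,0],0]

```text
t: 3.45
ee_pos: [0.4197, -0.1326, 0.2314]
tool_rot: [[-0.003, 1.0, 0.0], [1.0, 0.003, -0.001], [-0.001, 0.0, -1.0]]
contact_force: [0.3, 0.7, 0.6]
opening: 0.0855
```

```bash
python3 - <<'E'
from h import *
p=snap("wrist"); cv2.imwrite("pics/w1.png",p["color"][:,:,::-1]); print(observe()["ee_pos"])
for st,X in marks(p):
    if len(X)>30: el=cv2.fitEllipse((X[:,:2]*1000).astype(np.float32)); print(st.tolist(),np.round(el[0],1),np.round(el[1],1))
for k,L in caps(p).items():
    for st,c,mm in L:
        print(k,st.tolist(),c.round(1),plane(p,[c],H[k])[0].round(4))
print(project(p,[[.438,-.149,.142]]))
E
```

```text
[ 0.41985041 -0.13090415  0.23131791]
[510, 18, 58, 63, 2796] [641.4 -17.5] [58.6 58.8]
[495, 116, 55, 56, 2364] [ 638.4 -112.6] [58.5 58.8]
[481, 203, 51, 49, 1938] [ 635.5 -207.7] [58.3 58.5]
red [318, 201, 48, 44, 1613] [341.7 222.3] [ 0.4378 -0.149   0.142 ]
yellow [322, 314, 27, 24, 488] [335.  325.4] [ 0.4392 -0.2883  0.07  ]
white [462, 0, 124, 274, 11472] [521.7 130.2] [ 0.584  -0.0891  0.094 ]
[[342.04097851 222.24041111]]
```

View pics/w1.png

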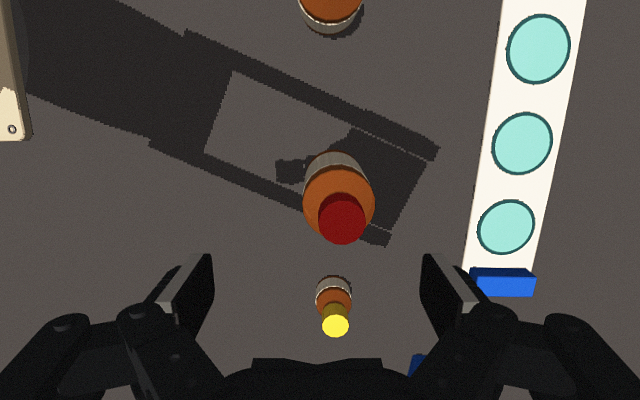

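The wrist view agrees with the top view within about 1 mm: red cap at (342,222), and marks b, c and d at (538,48), (522,143) and (506,227). I'll use those values, and descend on red now.

Emit:
carry_out:
  steps:
    - [[-1.75,1.8,0],0]
    - [[0,0,2.5],0]
    - [[0,0,2.5],0]
    - [[0,0,2.5],0]
    - [[0,0,2],0]
    - [[0,0,1.4],0]
    - [[0,0,0.5],0]
    - [[0,0,0],0]

```text
t: 4.5
ee_pos: [0.4383, -0.1468, 0.1175]
tool_rot: [[-0.004, 1.0, 0.0], [1.0, 0.004, 0.0], [0.0, 0.0, -1.0]]
contact_force: [0.2, 0.5, -0.2]
opening: 0.0853
```

Emit:
carry_out:
  steps:
    - [[0,0,0],0]
    - [[0,0,0],0]
    - [[0,0,0],0]
    - [[0,0,0],0]
    - [[0,0,0],0]
    - [[0,0,0],0]
    - [[0,0,0],0]
    - [[0,0,0],0]
  fingers: 255
  newtons: 40

```text
t: 5.5
ee_pos: [0.4384, -0.1473, 0.1179]
tool_rot: [[-0.003, 1.0, 0.001], [1.0, 0.003, -0.0], [-0.0, 0.001, -1.0]]
contact_force: [-1.9, 0.2, 5.2]
opening: 0.0327
```

Emit:
carry_out:
  steps:
    - [[0,0,-0.5],0]
    - [[0,0,-1],0]
    - [[0,0,-1.5],0]
    - [[0,0,-1.5],0]
    - [[0,0,0],0]
    - [[0,0,0],0]

```text
t: 6.25
ee_pos: [0.4381, -0.147, 0.1622]
tool_rot: [[-0.003, 1.0, 0.0], [1.0, 0.003, -0.0], [-0.0, 0.0, -1.0]]
contact_force: [-0.7, -0.1, -5.3]
opening: 0.0329
```

```bash
python3 - <<'E'
from h import *
p=snap("scene"); cv2.imwrite("pics/s1.png",p["color"][:,:,::-1])
s=observe();print(s["ee_pos"],s["contact_force"],s["opening"])
E
```

```text
[ 0.43786688 -0.14685596  0.1618175 ] [-0.1334784  -1.19082306 -4.5172903 ] 0.03295452305696772
```

View pics/s1.png

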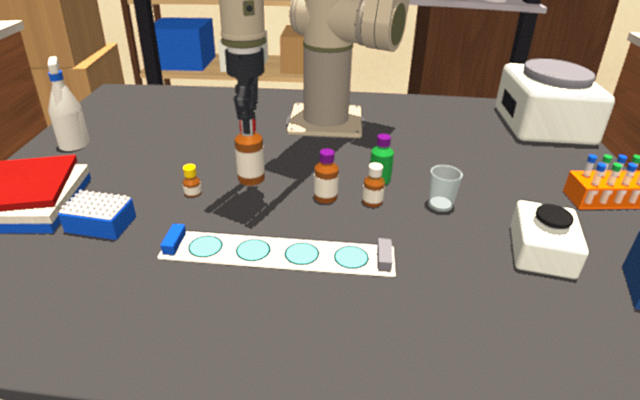

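The red bottle hangs upright in the jaws at (250,155). Next I carry it to mark d.

Emit:
carry_out:
  steps:
    - [[-0.5,1.5,0],0]
    - [[-1,3,0],0]
    - [[-1.1,4,0],0]
    - [[-1.1,4,0],0]
    - [[-1.1,4,0],0]
    - [[-0.8,2.25,0],0]
    - [[-0.25,1,0],0]
    - [[0,0,0],0]

```text
t: 7.3
ee_pos: [0.6354, -0.2048, 0.1613]
tool_rot: [[-0.003, 1.0, -0.002], [1.0, 0.003, 0.001], [0.001, -0.002, -1.0]]
contact_force: [-0.3, -0.7, -3.8]
opening: 0.0321
```

Emit:
carry_out:
  steps:
    - [[0,0,0],0]
    - [[0,0,0],0]

```text
t: 7.55
ee_pos: [0.6352, -0.2048, 0.1625]
tool_rot: [[-0.003, 1.0, -0.0], [1.0, 0.003, 0.0], [0.0, -0.0, -1.0]]
contact_force: [0.9, -0.1, -4.3]
opening: 0.0329
```

```bash
python3 - <<'E'
from h import *
p=snap("wrist"); cv2.imwrite("pics/w2.png",p["color"][:,:,::-1])
s=observe();print(s["ee_pos"],s["contact_force"],s["opening"])
E
```

```text
[ 0.63535679 -0.20484913  0.16258765] [-0.11236262  0.69770946 -3.69318751] 0.03263193423216509
```

View pics/w2.png

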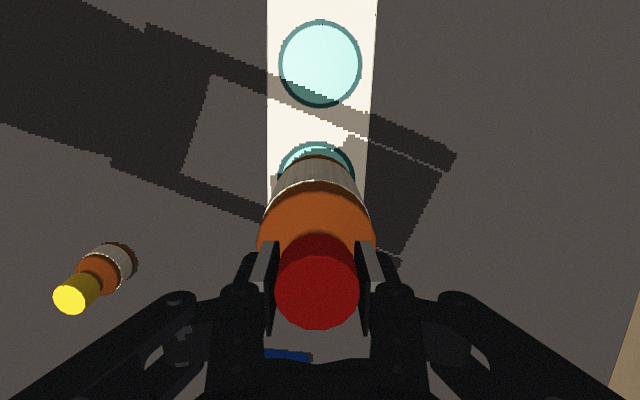

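The red bottle is upright over mark d, whose rim shows at (316,150). I lower it gently.

Emit:
carry_out:
  steps:
    - [[0,0,0.7],0]
    - [[0,0,1],0]
    - [[0,0,1],0]
    - [[0,0,0.6],0]
    - [[0,0,0.3],0]
    - [[0,0,0.1],0]
    - [[0,0,0.1],0]
    - [[0,0,0],0]

```text
t: 8.6
ee_pos: [0.636, -0.2051, 0.1246]
tool_rot: [[-0.003, 1.0, 0.0], [1.0, 0.003, -0.0], [-0.0, 0.0, -1.0]]
contact_force: [-0.3, 0.3, -5.3]
opening: 0.0327
```

Emit:
carry_out:
  steps:
    - [[0,0,0.1],0]
    - [[0,0,0],0]
    - [[0,0,0],0]

```text
t: 8.98
ee_pos: [0.6361, -0.2052, 0.124]
tool_rot: [[-0.003, 1.0, 0.001], [1.0, 0.003, -0.0], [-0.0, 0.001, -1.0]]
contact_force: [-1.3, 0.3, 1.3]
opening: 0.0329
```

Emit:
carry_out:
  steps:
    - [[0,0,0],0]
    - [[0,0,0],0]
    - [[0,0,0],0]
    - [[0,0,0],0]
    - [[0,0,0],0]
    - [[0,0,0],0]
  fingers: 0

```text
t: 9.72
ee_pos: [0.6358, -0.205, 0.1233]
tool_rot: [[-0.003, 1.0, -0.0], [1.0, 0.003, 0.0], [0.0, -0.0, -1.0]]
contact_force: [0.3, -0.5, -0.2]
opening: 0.0854
```

Emit:
carry_out:
  steps:
    - [[0,0,-2],0]
    - [[0,0,-4],0]
    - [[0,0,-5],0]
    - [[2,-5,0],0]
    - [[5,-5,0],0]
    - [[5,-5,0],0]
    - [[5,-5,0],0]
    - [[0,0,0],0]

```text
t: 10.72
ee_pos: [0.4505, -0.0505, 0.2344]
tool_rot: [[-0.005, 1.0, 0.001], [1.0, 0.005, 0.0], [0.0, 0.001, -1.0]]
contact_force: [0.5, -0.7, 0.2]
opening: 0.0854
```

```bash
python3 - <<'E'
from h import *
for n in ("wrist","top"):
    p=snap(n); cv2.imwrite(f"pics/{n}3.png",p["color"][:,:,::-1]); print(n,observe()["ee_pos"])
    for st,X in marks(p):
        if len(X)>30: el=cv2.fitEllipse((X[:,:2]*1000).astype(np.float32)); print(st.tolist(),np.round(el[0],1),np.round(el[1],1))
    for k,L in caps(p).items():
        for st,c,mm in L:
            z=H[k]+(.006 if k=="red" else 0)
            if st[4]<3000: print(k,st.tolist(),c.round(1),plane(p,[c],z)[0].round(4))
E
```

```text
wrist [ 0.45232145 -0.05189161  0.23508891]
[483, 5, 58, 63, 2877] [644.8  77. ] [58.7 58.8]
[470, 104, 55, 57, 2439] [641.8 -18.2] [58.7 58.9]
[457, 192, 52, 50, 2006] [ 638.9 -113.2] [58.4 58.8]
red [517, 387, 14, 9, 70] [523.6 391.2] [ 0.6276 -0.219   0.148 ]
purple [267, 72, 44, 45, 1531] [288.8  94.3] [0.4311 0.0191 0.118 ]
white [425, 321, 10, 26, 155] [429.5 335.4] [ 0.5604 -0.2022  0.094 ]
top [ 0.45335145 -0.05276376  0.23523919]
[264, 124, 17, 27, 281] [646.6  91.7] [28.6 60.9]
purple [298, 222, 17, 18, 236] [305.8 230.2] [0.4296 0.0199 0.118 ]
purple [227, 274, 17, 17, 237] [235.  282.3] [0.3402 0.1476 0.118 ]
yellow [461, 217, 16, 15, 186] [468.4 223.8] [ 0.4391 -0.2886  0.07  ]
white [315, 103, 114, 37, 1956] [370.1 121.3] [ 0.6415 -0.1087  0.094 ]
white [239, 118, 44, 40, 1106] [255.3 136.9] [0.6168 0.1143 0.094 ]
white [579, 127, 61, 22, 537] [604.6 136.7] [ 0.5963 -0.5562  0.094 ]
white [510, 132, 62, 44, 2320] [540.7 153.5] [ 0.5667 -0.4304  0.094 ]
white [584, 154, 34, 85, 656] [601.2 208. ] [ 0.4583 -0.5304  0.094 ]
white [244, 190, 45, 180, 1324] [264.  288.3] [0.3286 0.099  0.094 ]
white [231, 211, 39, 156, 1135] [249.5 292.3] [0.3221 0.1255 0.094 ]
white [149, 214, 43, 37, 637] [174.  234.5] [0.4316 0.2666 0.094 ]
white [241, 221, 17, 16, 211] [248.9 228.2] [0.4393 0.1266 0.094 ]
white [396, 265, 27, 133, 1033] [408.8 335.3] [ 0.2392 -0.1584  0.094 ]
white [410, 282, 23, 118, 822] [421.1 345.3] [ 0.2215 -0.1792  0.094 ]
white [307, 394, 22, 6, 85] [315.3 397.3] [0.1391 0.0107 0.094 ]
```

View pics/wrist3.png

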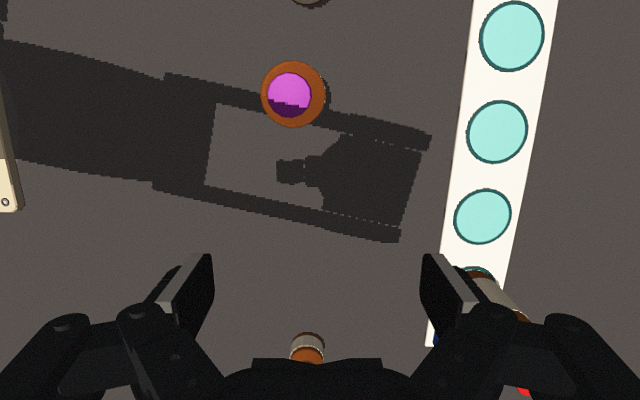

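View pics/top3.png

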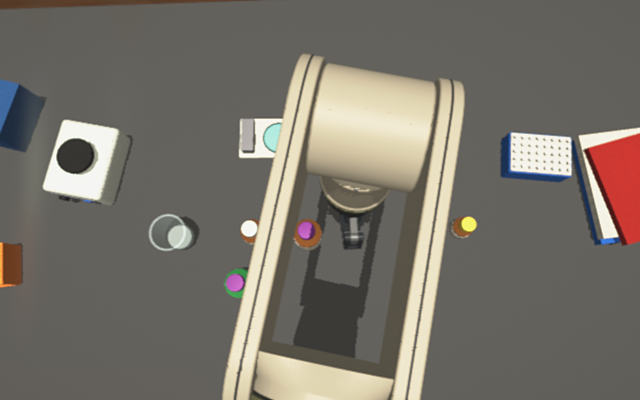

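Red stands at mark d (wrist, lower right) and the purple cap is at (289,94). Now to purple at (0.431, 0.0195).

Emit:
carry_out:
  steps:
    - [[2.5,-1,0],0]
    - [[3,-1,0],0]
    - [[1.7,0,0],0]
    - [[0,0,3],0]
    - [[0,0,3],0]
    - [[0,0,0],0]
    - [[0,0,0],0]

```text
t: 11.7
ee_pos: [0.4338, 0.0185, 0.1749]
tool_rot: [[-0.002, 1.0, 0.001], [1.0, 0.002, -0.0], [-0.0, 0.001, -1.0]]
contact_force: [-0.0, -0.9, -0.1]
opening: 0.0854
```

Emit:
carry_out:
  steps:
    - [[0.1,-0.25,2],0]
    - [[0,0,2.5],0]
    - [[0,0,2],0]
    - [[0,0,1.2],0]
    - [[0,0,0.4],0]
    - [[0,0,0],0]
    - [[0,0,0],0]

```text
t: 12.58
ee_pos: [0.4309, 0.02, 0.0932]
tool_rot: [[-0.003, 1.0, 0.001], [1.0, 0.003, -0.0], [-0.0, 0.001, -1.0]]
contact_force: [-0.1, 0.1, 0.4]
opening: 0.0851
```

Emit:
carry_out:
  steps:
    - [[0,0,0],0]
    - [[0,0,0],0]
    - [[0,0,0],0]
    - [[0,0,0],0]
    - [[0,0,0],0]
    - [[0,0,0],0]
    - [[0,0,0],0]
    - [[0,0,0],0]
  fingers: 255

```text
t: 13.58
ee_pos: [0.4303, 0.02, 0.0926]
tool_rot: [[-0.003, 1.0, 0.0], [1.0, 0.003, -0.0], [-0.0, 0.0, -1.0]]
contact_force: [-2.7, -0.3, 5.3]
opening: 0.031
```

Emit:
carry_out:
  steps:
    - [[0,0,-0.5],0]
    - [[0,0,-1],0]
    - [[0,0,-1.5],0]
    - [[0,0,-1.5],0]
    - [[0,0,0],0]
    - [[0,0,0],0]

```text
t: 14.32
ee_pos: [0.4301, 0.0201, 0.1372]
tool_rot: [[-0.003, 1.0, 0.0], [1.0, 0.003, -0.0], [-0.0, 0.0, -1.0]]
contact_force: [0.6, 0.4, -3.1]
opening: 0.0306
```

Emit:
carry_out:
  steps:
    - [[-1,1.5,0],0]
    - [[-2.2,3.5,0],0]
    - [[-2.8,4.4,0],0]
    - [[-2.8,4.4,0],0]
    - [[-2.2,3.5,0],0]
    - [[-1.5,2.5,0],0]
    - [[-0.7,1.05,0],0]
    - [[0,0,0],0]

```text
t: 15.32
ee_pos: [0.6386, -0.1114, 0.1363]
tool_rot: [[-0.002, 1.0, -0.002], [1.0, 0.002, 0.0], [0.0, -0.002, -1.0]]
contact_force: [-1.4, -0.4, -2.3]
opening: 0.0307
```

Emit:
carry_out:
  steps:
    - [[0,0,0],0]
    - [[0,0,0],0]

```text
t: 15.58
ee_pos: [0.6384, -0.1107, 0.1374]
tool_rot: [[-0.003, 1.0, -0.0], [1.0, 0.003, 0.0], [0.0, -0.0, -1.0]]
contact_force: [0.4, 0.5, -3.2]
opening: 0.0308
```

```bash
python3 - <<'E'
from h import *
p=snap("scene"); cv2.imwrite("pics/s4.png",p["color"][:,:,::-1])
E
```

```text
(no output)
```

View pics/s4.png

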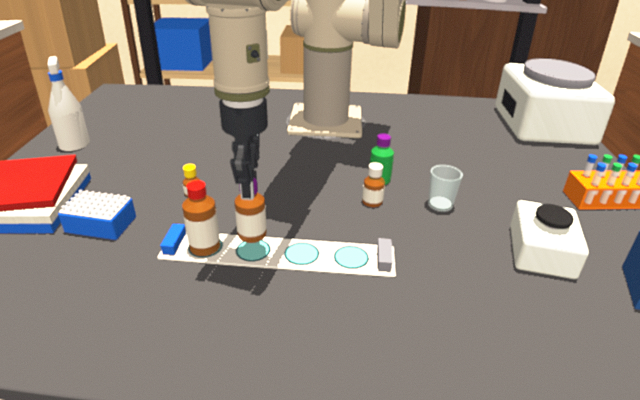

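Red stands upright on mark d at (203,225), and purple is held upright above mark c at (252,220). I lower purple.

Emit:
carry_out:
  steps:
    - [[-0.1,0,0.7],0]
    - [[0,0,1],0]
    - [[0,0,1],0]
    - [[0,0,0.6],0]
    - [[0,0,0.3],0]
    - [[0,0,0.1],0]
    - [[0,0,0.1],0]
    - [[0,0,0.1],0]

```text
t: 16.62
ee_pos: [0.6393, -0.1124, 0.0987]
tool_rot: [[-0.003, 1.0, 0.001], [1.0, 0.003, -0.0], [-0.0, 0.001, -1.0]]
contact_force: [0.3, -0.3, 7.1]
opening: 0.0304
```

Emit:
carry_out:
  steps:
    - [[0,0,0],0]
    - [[0,0,0],0]

```text
t: 16.88
ee_pos: [0.6393, -0.1125, 0.0987]
tool_rot: [[-0.003, 1.0, 0.001], [1.0, 0.003, -0.0], [-0.0, 0.001, -1.0]]
contact_force: [0.5, -0.2, -0.7]
opening: 0.0308
```

Emit:
carry_out:
  steps:
    - [[0,0,0],0]
    - [[0,0,0],0]
    - [[0,0,0],0]
    - [[0,0,0],0]
    - [[0,0,0],0]
    - [[0,0,0],0]
  fingers: 0

```text
t: 17.62
ee_pos: [0.639, -0.1124, 0.0983]
tool_rot: [[-0.003, 1.0, -0.0], [1.0, 0.003, -0.0], [-0.0, -0.0, -1.0]]
contact_force: [-0.7, 0.7, 0.2]
opening: 0.0854
```

Emit:
carry_out:
  steps:
    - [[0,0,-2],0]
    - [[0,0,-4],0]
    - [[0,0,-4],0]
    - [[3,-4,0],0]
    - [[4,-4,0],0]
    - [[4,-4,0],0]
    - [[4,-4,0],0]
    - [[4,-4,0],0]

```text
t: 18.62
ee_pos: [0.4377, 0.0782, 0.2001]
tool_rot: [[-0.002, 1.0, 0.003], [1.0, 0.002, 0.0], [0.0, 0.003, -1.0]]
contact_force: [0.4, 0.7, 0.8]
opening: 0.0856
```

Emit:
carry_out:
  steps:
    - [[0,0,0],0]
    - [[0,0,0],0]

```text
t: 18.88
ee_pos: [0.4393, 0.077, 0.1999]
tool_rot: [[-0.003, 1.0, 0.003], [1.0, 0.003, -0.0], [-0.0, 0.003, -1.0]]
contact_force: [0.2, -0.2, -0.3]
opening: 0.0853
```

```bash
python3 - <<'E'
from h import *
p=snap("wrist"); cv2.imwrite("pics/w5.png",p["color"][:,:,::-1]); print(observe()["ee_pos"])
for st,X in marks(p):
        if len(X)>30: el=cv2.fitEllipse((X[:,:2]*1000).astype(np.float32)); print(st.tolist(),np.round(el[0],1),np.round(el[1],1))
for k,L in caps(p).items():
        for st,c,mm in L:
            if st[4]<3000: print(k,st.tolist(),c.round(1),plane(p,[c],H[k])[0].round(4))
E
```

```text
[0.4394973  0.07668818 0.19955668]
[493, 139, 59, 59, 2699] [644.4  77. ] [59.1 59.3]
[477, 230, 56, 52, 2177] [641.4 -18.2] [59.1 59.3]
purple [132, 67, 61, 52, 2455] [161.7  92.4] [0.3443 0.1485 0.118 ]
purple [521, 391, 12, 9, 63] [526.7 396.2] [ 0.6169 -0.0931  0.118 ]
white [297, 103, 41, 43, 1264] [316.8 123.3] [0.4401 0.1273 0.094 ]
white [0, 270, 28, 55, 353] [ 16.4 300.2] [ 0.186  -0.0178  0.094 ]
```

View pics/w5.png

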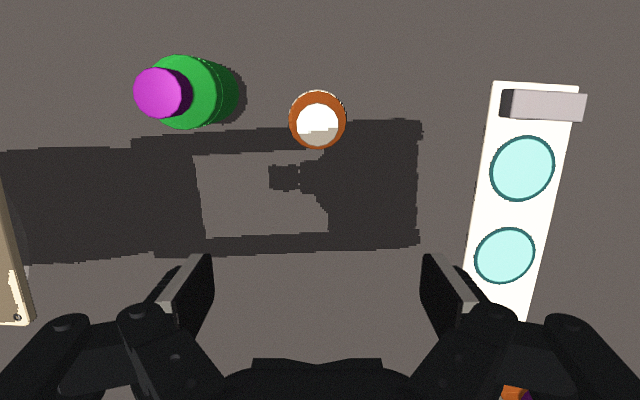

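The white cap is at (317,123), the green look-alike at (180,92) with enough finger clearance, and marks a and b at (522,168) and (505,255).

Emit:
carry_out:
  steps:
    - [[2.5,0.05,0],0]
    - [[2.5,0,2],0]
    - [[0,0,3],0]
    - [[0,0,3],0]
    - [[0,0,2],0]
    - [[0,0,0],0]
    - [[0,0,0],0]

```text
t: 19.8
ee_pos: [0.44, 0.1267, 0.0993]
tool_rot: [[-0.002, 1.0, 0.001], [1.0, 0.002, 0.0], [0.0, 0.001, -1.0]]
contact_force: [0.7, 0.2, 0.7]
opening: 0.0852
```

Emit:
carry_out:
  steps:
    - [[0,0,1.5],0]
    - [[0,0,1],0]
    - [[0,0,0.5],0]
    - [[0,0,0],0]

```text
t: 20.3
ee_pos: [0.4384, 0.127, 0.0677]
tool_rot: [[-0.003, 1.0, -0.001], [1.0, 0.003, -0.0], [-0.0, -0.001, -1.0]]
contact_force: [-0.8, 0.8, 0.5]
opening: 0.0855
```

Emit:
carry_out:
  steps:
    - [[0,0,0],0]
    - [[0,0,0],0]
    - [[0,0,0],0]
    - [[0,0,0],0]
    - [[0,0,0],0]
    - [[0,0,0],0]
    - [[0,0,0],0]
    - [[0,0,0],0]
  fingers: 255

```text
t: 21.3
ee_pos: [0.4393, 0.1271, 0.0687]
tool_rot: [[-0.003, 1.0, 0.001], [1.0, 0.003, 0.0], [0.0, 0.001, -1.0]]
contact_force: [0.1, 0.0, 5.8]
opening: 0.0291
```

Emit:
carry_out:
  steps:
    - [[0,0,-0.5],0]
    - [[0,0,-1],0]
    - [[0,0,-1.5],0]
    - [[0,0,-1.5],0]
    - [[0,0,0],0]
    - [[0,0,0],0]

```text
t: 22.05
ee_pos: [0.4388, 0.1271, 0.1133]
tool_rot: [[-0.003, 1.0, 0.0], [1.0, 0.003, 0.0], [0.0, 0.0, -1.0]]
contact_force: [0.1, -0.8, -1.4]
opening: 0.0285
```

Emit:
carry_out:
  steps:
    - [[-1,1.5,0],0]
    - [[-2.5,3.4,0],0]
    - [[-3,4.2,0],0]
    - [[-3,4.2,0],0]
    - [[-2.5,3.5,0],0]
    - [[-1.7,2.4,0],0]
    - [[-0.75,1.05,0],0]
    - [[0,0,0],0]

```text
t: 23.05
ee_pos: [0.6417, -0.0176, 0.1124]
tool_rot: [[-0.002, 1.0, -0.001], [1.0, 0.002, 0.0], [0.0, -0.001, -1.0]]
contact_force: [-0.1, -0.9, -1.6]
opening: 0.029
```

Emit:
carry_out:
  steps:
    - [[0,0,0],0]
    - [[0,0,0],0]

```text
t: 23.3
ee_pos: [0.6411, -0.0161, 0.1134]
tool_rot: [[-0.004, 1.0, -0.0], [1.0, 0.004, 0.0], [0.0, -0.0, -1.0]]
contact_force: [0.1, -0.5, -1.0]
opening: 0.0289
```

```bash
python3 - <<'E'
from h import *
p=snap("scene"); cv2.imwrite("pics/s6.png",p["color"][:,:,::-1])
E
```

```text
(no output)
```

View pics/s6.png

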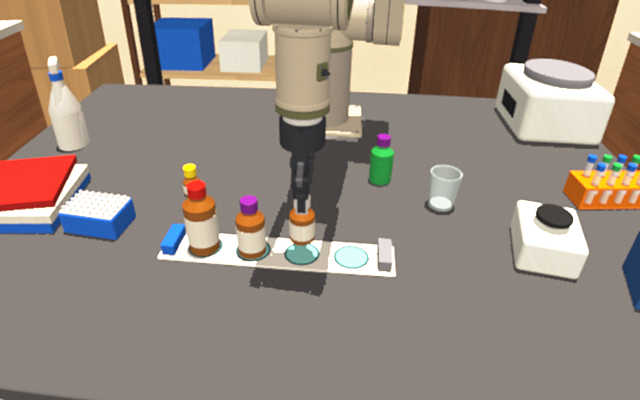

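Red (203,225) and purple (252,235) stand upright on their marks, and white hangs upright over mark b at (302,225). I lower white.

Emit:
carry_out:
  steps:
    - [[-0.1,0,0.7],0]
    - [[0,0,1],0]
    - [[0,0,1],0]
    - [[0,0,0.6],0]
    - [[0,0,0.3],0]
    - [[0,0,0.1],0]
    - [[0,0,0.1],0]
    - [[0,0,0.1],0]

```text
t: 24.35
ee_pos: [0.6421, -0.0179, 0.0747]
tool_rot: [[-0.003, 1.0, 0.001], [1.0, 0.003, -0.0], [-0.0, 0.001, -1.0]]
contact_force: [0.5, 0.2, 4.8]
opening: 0.0288
```

Emit:
carry_out:
  steps:
    - [[0,0,0],0]
    - [[0,0,0],0]

```text
t: 24.6
ee_pos: [0.6421, -0.018, 0.0748]
tool_rot: [[-0.003, 1.0, 0.001], [1.0, 0.003, -0.0], [-0.0, 0.001, -1.0]]
contact_force: [0.5, -1.1, 1.6]
opening: 0.0287
```

Emit:
carry_out:
  steps:
    - [[0,0,0],0]
    - [[0,0,0],0]
    - [[0,0,0],0]
    - [[0,0,0],0]
    - [[0,0,0],0]
    - [[0,0,0],0]
  fingers: 0

```text
t: 25.35
ee_pos: [0.6417, -0.0179, 0.0743]
tool_rot: [[-0.003, 1.0, -0.0], [1.0, 0.003, 0.0], [0.0, -0.0, -1.0]]
contact_force: [0.2, 0.1, -0.3]
opening: 0.0857
```

Emit:
carry_out:
  steps:
    - [[0,0,-2],0]
    - [[0,0,-4],0]
    - [[0,0,-5],0]
    - [[0,-4,-1],0]
    - [[0,-4,0],0]
    - [[0,-4,0],0]
    - [[0,-4,0],0]
    - [[-1,-4,0],0]

```text
t: 26.35
ee_pos: [0.441, -0.0282, 0.196]
tool_rot: [[-0.003, 1.0, 0.002], [1.0, 0.003, -0.0], [-0.0, 0.002, -1.0]]
contact_force: [0.2, -0.2, 0.3]
opening: 0.0854
```

Emit:
carry_out:
  steps:
    - [[-4,0,0],0]
    - [[-4,0,0],0]
    - [[-4,0,0],0]
    - [[-4,0,0],0]
    - [[-4,0,0],0]
    - [[-3,0,0],0]
    - [[0,0,0],0]
    - [[0,0,0],0]

```text
t: 27.35
ee_pos: [0.4425, -0.2581, 0.1952]
tool_rot: [[-0.002, 1.0, 0.001], [1.0, 0.002, -0.0], [-0.0, 0.001, -1.0]]
contact_force: [0.2, -0.3, -0.0]
opening: 0.0856
```

```bash
python3 - <<'E'
from h import *
p=snap("wrist"); cv2.imwrite("pics/w7.png",p["color"][:,:,::-1]); print(observe()["ee_pos"])
for k,L in caps(p).items():
        for st,c,mm in L:
            if st[4]<3000: print(k,st.tolist(),c.round(1),plane(p,[c],H[k])[0].round(4),plane(p,[c],H[k]+.006)[0].round(4))
E
```

```text
[ 0.4425755  -0.25773596  0.19501576]
red [602, 107, 38, 59, 1757] [622.9 135.4] [ 0.6197 -0.2078  0.142 ] [ 0.6142 -0.2071  0.148 ]
purple [614, 0, 26, 6, 114] [627.6   1.9] [ 0.6279 -0.1309  0.118 ] [ 0.6228 -0.1324  0.124 ]
yellow [295, 201, 34, 38, 1037] [312.  219.8] [ 0.4395 -0.286   0.07  ] [ 0.4395 -0.2838  0.076 ]
white [507, 0, 26, 44, 244] [513.4  21.1] [ 0.5701 -0.1407  0.094 ] [ 0.5669 -0.1418  0.1   ]
white [555, 0, 26, 32, 64] [564.   17.3] [ 0.6043 -0.1369  0.094 ] [ 0.6003 -0.1382  0.1   ]
white [491, 86, 26, 52, 83] [498.8 106.6] [ 0.5671 -0.1951  0.094 ] [ 0.564  -0.1949  0.1   ]
white [409, 313, 30, 65, 725] [423.9 343.1] [ 0.5328 -0.3868  0.094 ] [ 0.5306 -0.3818  0.1   ]
white [102, 385, 33, 15, 351] [118.9 393.6] [ 0.2652 -0.4451  0.094 ] [ 0.2695 -0.4387  0.1   ]
white [499, 385, 33, 15, 354] [514.3 393.5] [ 0.6221 -0.445   0.094 ] [ 0.6177 -0.4386  0.1   ]
```

View pics/w7.png

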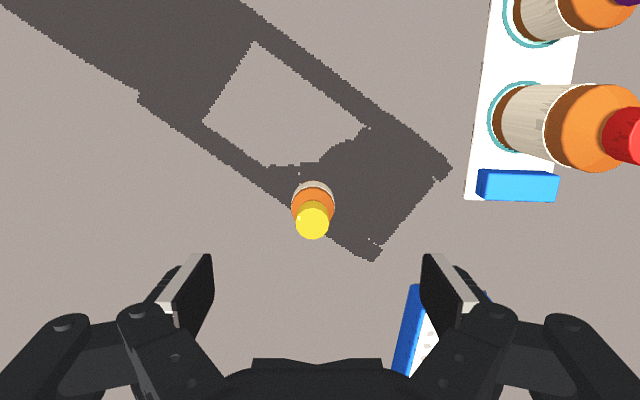

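The yellow cap is at (312,221), about (0.4395, −0.288). Red is on its mark at lower (520,118).

Emit:
carry_out:
  steps:
    - [[-1.5,-0.2,0],0]
    - [[-1.5,-0.1,1],0]
    - [[0,0,3],0]
    - [[0,0,4],0]
    - [[0,0,3],0]
    - [[0,0,1],0]
    - [[0,0,0],0]
    - [[0,0,0],0]

```text
t: 28.4
ee_pos: [0.4403, -0.2893, 0.0758]
tool_rot: [[-0.003, 1.0, 0.002], [1.0, 0.003, -0.002], [-0.002, 0.002, -1.0]]
contact_force: [0.4, -0.7, -0.6]
opening: 0.0855
```

Emit:
carry_out:
  steps:
    - [[0.1,0,1.5],0]
    - [[0,0,1],0]
    - [[0,0,0.5],0]
    - [[0,0,0],0]

```text
t: 28.9
ee_pos: [0.439, -0.2871, 0.0436]
tool_rot: [[-0.003, 1.0, -0.001], [1.0, 0.003, 0.001], [0.001, -0.001, -1.0]]
contact_force: [-0.3, 0.6, 0.1]
opening: 0.0854
```

Emit:
carry_out:
  steps:
    - [[0,0,0],0]
    - [[0,0,0],0]
    - [[0,0,0],0]
    - [[0,0,0],0]
    - [[0,0,0],0]
    - [[0,0,0],0]
    - [[0,0,0],0]
    - [[0,0,0],0]
  fingers: 255

```text
t: 29.9
ee_pos: [0.4396, -0.2876, 0.0447]
tool_rot: [[-0.003, 1.0, 0.0], [1.0, 0.003, -0.0], [-0.0, 0.0, -1.0]]
contact_force: [-1.7, 1.0, 4.7]
opening: 0.0265
```

Emit:
carry_out:
  steps:
    - [[0,0,-0.5],0]
    - [[0,0,-1],0]
    - [[0,0,-1.5],0]
    - [[0,0,-2],0]
    - [[0,0,0],0]
    - [[0,0,0],0]

```text
t: 30.65
ee_pos: [0.4394, -0.2874, 0.0942]
tool_rot: [[-0.003, 1.0, 0.0], [1.0, 0.003, -0.0], [-0.0, 0.0, -1.0]]
contact_force: [-0.2, 0.5, -1.4]
opening: 0.027
```

Emit:
carry_out:
  steps:
    - [[2,0,0],0]
    - [[4,0,0],0]
    - [[5,0,0],0]
    - [[5,0,0],0]
    - [[5,0,0],0]
    - [[5,0,0],0]
    - [[5,0,0],0]
    - [[4,0,0],0]

```text
t: 31.65
ee_pos: [0.437, 0.0652, 0.0935]
tool_rot: [[-0.004, 1.0, -0.001], [1.0, 0.004, 0.0], [0.0, -0.001, -1.0]]
contact_force: [1.0, 0.4, -0.6]
opening: 0.0266
```

Emit:
carry_out:
  steps:
    - [[1.5,2,0],0]
    - [[0,4,0],0]
    - [[0,4,0],0]
    - [[0,4,0],0]
    - [[0,3.5,0],0]
    - [[0,2,0],0]
    - [[0,1,0],0]
    - [[0,0,0],0]

```text
t: 32.65
ee_pos: [0.6428, 0.0786, 0.0936]
tool_rot: [[-0.003, 1.0, -0.001], [1.0, 0.003, 0.0], [0.0, -0.001, -1.0]]
contact_force: [0.0, -0.2, -0.4]
opening: 0.0269
```

Emit:
carry_out:
  steps:
    - [[0,0,0],0]
    - [[0,0,0],0]

```text
t: 32.9
ee_pos: [0.6428, 0.0782, 0.0944]
tool_rot: [[-0.003, 1.0, -0.0], [1.0, 0.003, 0.0], [0.0, -0.0, -1.0]]
contact_force: [-0.4, 0.4, -0.1]
opening: 0.0264
```

```bash
python3 - <<'E'
from h import *
p=snap("scene"); cv2.imwrite("pics/s8.png",p["color"][:,:,::-1])
E
```

```text
(no output)
```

View pics/s8.png

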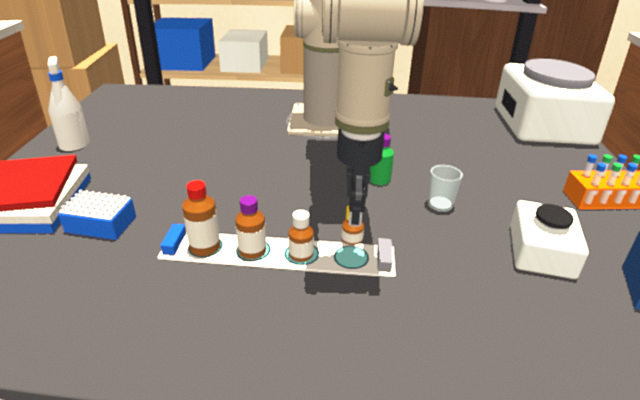

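Yellow hangs upright over mark a at (352,235), and the other three stand on their marks. I lower yellow.

Emit:
carry_out:
  steps:
    - [[0,0.1,1.1],0]
    - [[0,0,1.2],0]
    - [[0,0,1],0]
    - [[0,0,0.5],0]
    - [[0,0,0.3],0]
    - [[0,0,0.1],0]
    - [[0,0,0.1],0]
    - [[0,0,0.1],0]

```text
t: 33.95
ee_pos: [0.6448, 0.0781, 0.0507]
tool_rot: [[-0.003, 1.0, 0.001], [1.0, 0.003, 0.0], [0.0, 0.001, -1.0]]
contact_force: [-1.8, 0.5, 7.7]
opening: 0.0264
```

Emit:
carry_out:
  steps:
    - [[0,0,0],0]
    - [[0,0,0],0]

```text
t: 34.2
ee_pos: [0.6448, 0.0781, 0.0508]
tool_rot: [[-0.003, 1.0, 0.001], [1.0, 0.003, 0.0], [0.0, 0.001, -1.0]]
contact_force: [-0.1, -0.4, 2.0]
opening: 0.0266
```

Down. I release, rise and clear the top camera's view.

Emit:
carry_out:
  steps:
    - [[0,0,0],0]
    - [[0,0,0],0]
    - [[0,0,0],0]
    - [[0,0,0],0]
    - [[0,0,0],0]
    - [[0,0,0],0]
  fingers: 0

```text
t: 34.95
ee_pos: [0.6445, 0.0781, 0.0503]
tool_rot: [[-0.003, 1.0, -0.0], [1.0, 0.003, -0.0], [-0.0, -0.0, -1.0]]
contact_force: [-0.6, -0.5, -0.8]
opening: 0.0849
```

Emit:
carry_out:
  steps:
    - [[0,0,-2],0]
    - [[0,0,-4],0]
    - [[0,0,-5],0]
    - [[0,0,-5],0]
    - [[5,0,-3],0]
    - [[5,-2,0],0]
    - [[5,-2,0],0]
    - [[5,-2,0],0]

```text
t: 35.95
ee_pos: [0.5835, 0.2795, 0.2425]
tool_rot: [[-0.002, 1.0, 0.002], [1.0, 0.002, 0.001], [0.001, 0.002, -1.0]]
contact_force: [1.2, 0.3, -0.3]
opening: 0.0856
```

Emit:
carry_out:
  steps:
    - [[5,-3,0],0]
    - [[5,-3,0],0]
    - [[5,-3,0],0]
    - [[4,-3,0],0]
    - [[4,-3,0],0]
    - [[4,-3,0],0]
    - [[0,0,0],0]
    - [[0,0,0],0]

```text
t: 36.95
ee_pos: [0.4034, 0.5475, 0.2415]
tool_rot: [[-0.003, 1.0, 0.001], [1.0, 0.003, 0.001], [0.001, 0.001, -1.0]]
contact_force: [-0.4, 0.7, -0.1]
opening: 0.0854
```

```bash
python3 - <<'E'
from h import *
print(observe()["ee_pos"])
A=dict(yellow=(.6442,.078),white=(.6414,-.017),purple=(.6385,-.1122),red=(.6355,-.2071))
for n in("top","scene"):
    p=snap(n); cv2.imwrite(f"pics/{n}9.png",p["color"][:,:,::-1])
    for k,L in caps(p).items():
      for st,c,mm in L:
        X=plane(p,[c],H[k]+.006-(.001 if n=="top" else .004))[0]
        if np.hypot(*(X[:2]-A[k]))<.04: print(n,k,c.round(1),X.round(4),"off mm",((X[:2]-A[k])*1000).round(1))
    for st,X in marks(p): print(st.tolist(), (X.mean(0)*1000).round(1))
    b0=[[172,233]]
E
```

```text
[0.40341578 0.54749136 0.24149445]
top red [426.  113.9] [ 0.6332 -0.2056  0.147 ] off mm [-2.3  1.5]
top purple [373.4 118. ] [ 0.6373 -0.1121  0.123 ] off mm [-1.2  0.1]
top yellow [275.9 127.3] [0.6419 0.0761 0.075 ] off mm [-2.3 -1.9]
top white [329.2 139.4] [ 0.6057 -0.0282  0.099 ] off mm [-35.7 -11.2]
[264, 127, 29, 25, 249] [637.5  77.4   6. ]
scene red [195.8 189.2] [ 0.6425 -0.2051  0.144 ] off mm [7. 2.]
scene purple [248.3 204. ] [ 0.6458 -0.1118  0.12  ] off mm [7.3 0.4]
scene yellow [352.  232.1] [0.6499 0.0759 0.072 ] off mm [ 5.7 -2.1]
scene white [300.2 217.4] [ 0.6454 -0.0189  0.096 ] off mm [ 4.  -1.9]
[335, 249, 33, 19, 222] [649.8  76.9   6. ]
```

View pics/top9.png

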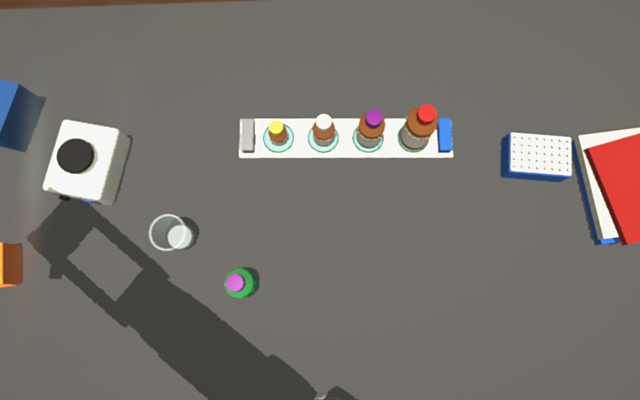

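View pics/scene9.png

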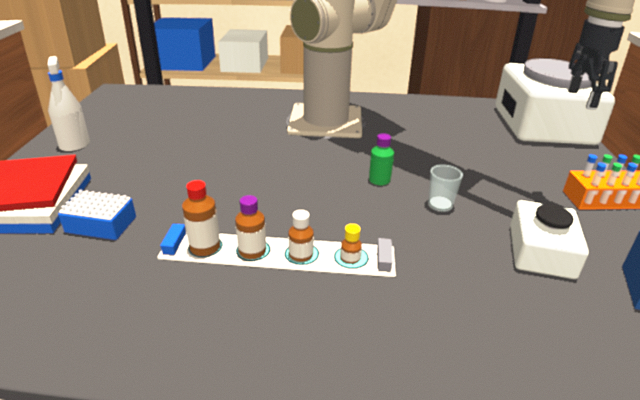

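The top view shows all four standing on their marks in the right order, with the beaker still at (172,233). The scene view shows them upright. The white figure from the top view is not a real offset: the white cap merges with the white stand in the mask. The scene view puts it within 3 mm of the pattern of the other three. I'm handing in.

```bash
python3 -c "
from workcell import *
close_job()"
```

```text
the job is handed in; nothing more can be done
```

The four amber bottles are on the stand in order of height: red on mark d next to the blue block, then purple on c, white on b and yellow on a by the grey block. I gripped each one by its cap and set it down in 1 mm steps, and the measured contact force stayed under 8 N. The job was handed in at about 37 s with the gripper open and well clear.

**Last checks:**
- **Centring, top camera:** red, purple and yellow measured within about 3 mm of their marks.
- **White bottle:** the top camera could not measure it, because its white cap blended into the white stand in the colour mask and gave a false 36 mm offset. The scene camera put it about 4 mm off its mark, in line with the other three, and it looks centred in the picture.
- **Camera disagreement:** the scene camera read all four caps 4–7 mm farther out in x. I put this down to that camera seeing the front of each cap, plus a calibration offset of about 4 mm that it also showed on the marks. Even these readings are within the 12 mm limit.
- **Upright and undisturbed:** all four bottles stand upright in the final pictures. The beaker is in the same place in the image as at the start, and the green look-alike was not touched.

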